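# Shut the jig cover and lock it with the T-key

### The arm

A 6-joint arm with a two-finger parallel gripper is mounted at the origin on the work surface. World frame = base frame: x ahead of the robot, y to its left, z up, the work surface at z = 0. Lengths are in m, angles in rad, forces in N, time in s.
With the tool pointing down it reaches from about 0.275 to 0.75 m from the base axis. Payload 10.2 kg.
Tool frame: the origin (TCP) lies midway between the tips of the shut fingers; the grasp point (between the pads) lies 19 mm behind it; z points along the fingers, y is the direction in which the jaws open and shut (so a half turn about z gives the same grasp; the last joint's range is limited). The gripper opens to 85 mm and grips with 20 to 120 N. Pads are 22 mm wide; open, the fingers measure 114 mm over their backs; the gripper's body (76 mm by 85 mm) begins 54 mm behind the grasp point. The pads swing forward as they close: fully open they stand 13 mm farther back than shut.
Start: joints at [-1.421, 0.313, 1.498, -0, 1.331, -0.223], TCP at [0.191, -0.489, 0.205] pointing down, gripper open.
Joint ranges: [-2.94, 2.94], [-0.97, 2.17], [0.19, 2.56], [-1.23, 4.37], [0.02, 3.11], [-2.88, 2.88]. Speed limits (rad/s): [2.39, 2.39, 3.01, 3.14, 3.14, 3.14].

### API

Orientations are given as a rotation vector (axis times angle).
In Python, from workcell import manip gives the robot as it stands.
- The arm moves only by the shell command python3 -m inch 'ROWS'. ROWS is JSON, a list of rows, each a list of 3 entries, a list of its own where there are three numbers: the shift along the tool's x, y, z normalised to -1 to 1, where 1 is 0.3 m, then the turn, a rotation vector about the tool's x, y, z normalised to -1 to 1, where 1 is 60 degrees, then the finger opening in mm, from 0 to 85.4. In form: [[[x, y, z], [wx, wy, wz], fingers], ...]. A call has 1 to 10 rows; each row is the pose to reach, as a shift and turn from the pose measured when the call began, along the tool's axes at that moment; what a row does not reach only later rows make up. A row lasts 1/10 s, in which the tool goes at most 50 mm and 8.59 degrees, less where a joint would pass 70% of its speed; a pose out of reach is approached as far as the arm can. A call with a number of a shift or a turn outside -1 to 1 is refused whole. A call with a gripper value outside its range is refused whole. The fingers move at their own pace and stop on an object; the grip force is fixed at half the most. Time passes only in rows, so rows that repeat a pose let the fingers close. It gives the time, the measured TCP pose, the force and the opening at its end, in the units of the state.
- manip.read_state(): the state, without advancing time (a new reading comes with each control period).
- manip.snapshot(name): name is "scene" or "top"; returns a dict with "pixels" (384x512x3 uint8, red, green, blue), "mtx" (3x3 intrinsics, pixels), "dist" ([k1, k2, p1, p2, k3] as OpenCV has them; the pictures are not rectified), "camera_from_world" (4x4, takes a point from world to camera coordinates). Camera axes: x right, y up, looking along -z (the intrinsics and any distortion apply to the point x, -y, -z); pixel columns grow to the right and rows downward; lengths in m; the calibration is good to about 2 mm. A picture is of the moment at which its call begins. There is no depth.
- manip.sign_off(): hands the job in, once; it reports no verdict.
The state is a dict: "time_s": time; "joint_positions": joint angles; "joint_velocities": joint speeds; "joint_torque": joint torques, N m; "ee_pos": TCP position; "orientation": TCP orientation; "wrist_force": force on the tool from outside, world axes, zero at the start; "wrist_torque": the same for the moment, N m; "opening": opening from 0.0 (shut) to 1.0 (fully open).
Only numpy, scipy, OpenCV 4.12 (cv2) and the standard library are available. Lean on these libraries where they do the work, as an engineer would, in place of code of your own. Each camera call takes 0.05 s, during which the arm holds its last target.

### The job

Swing the holding jig's cover fully down onto the white units, then lock it: take the T-handled key from the wooden tool block, put its T-head lengthwise down through the slot at the front of the cover until the flange sits on the cover, turn it a quarter turn (either way) so the handle lies square across the slot, and let go. Leave everything else on the bench where it is.

Things in the scene. Friction and masses are not known exactly. Their poses are not given: they have to be found in the camera images.
- jig: Holding jig fixed on the bench: dark base plate 230 (x) x 200 (y) x 12 mm, three white units in nests, aluminium cover hinged at the rear. Origin: centre of the base's underside; z up, +x from the front (slot, nearer the robot) to the rear (hinge). Under the cover's slot a steel anchor plate, top at 42 mm, 10 mm thick, has a matching slot 48 x 18 mm with room below for the head to turn.
- hinge (a point): Middle of the cover's hinge axis, at the rear of the jig, 46 mm above the bench; the axis runs along the jig's y. Axes as the jig's.
- cover (a joint): Cover angle: 0 shut (stop), positive = front edge raised, to 1.1 rad. Friction hinge: stays where left; 2 to 6 N down on the front rail swings it down. Aluminium frame 190 mm wide, 8 mm thick (4 mm either side of the hinge axis), front edge 215 mm from the axis; shut, it lies level, top 50 mm above the bench. Front rail: plate 149 to 215 mm from the axis, solid but for the slot.
- cover_edge (a point): Point on the cover's top face, midway along its width, 205 mm from the hinge axis (10 mm inside the front edge). It moves with the cover; axes of the cover: z is normal to its top face, -x towards its front edge.
- slot (a point): Centre of the slot's mouth in the shut cover's top face: 185 mm in front of the hinge axis, 50 mm above the bench. Fixed to the jig (does not move with the cover), axes as the jig's. The slot in the cover is 46 mm long along the jig's y and 17 mm wide along x; with the cover shut, cover and anchor are 18 mm thick together.
- block: Fixed wooden tool block 190 (x) x 64 (y) x 60 (z) mm, origin at the centre of its underside, z up. Two upright parking slots 48 (along x) x 19 mm, centred at x = +52 and -52 mm, y = 0; in one stands the T-key, in the other the driver, either way round.
- key: Loose T-key, 0.2 to 0.3 kg, upright in the block. Origin: centre of the underside of its round steel flange (30 mm wide, 6 thick), which rests on the block's top; z up. Above: 15 mm neck, black T-handle 90 (x) x 16 (y) mm, 25 to 45 mm above the origin. Below: 13 mm shank, then T-head 40 (x) x 12 (y) mm, 21 to 33 mm below the origin. Handle and head are parallel; a half turn looks the same.
- driver: Screwdriver with a round grey handle 31 mm across, standing in the block's other slot; total 64 mm above the block. Origin at the underside of its collar, on the block's top. Leave it there.
- loose_unit: White handheld unit 160 x 28 x 24 mm lying loose on the bench near the middle, long axis its y, origin under its body. Leave it.
- bottle: Drinking bottle 64 mm across, 200 mm tall, standing beyond the work. Leave it.
There are look-alikes about, which are no part of the job. Of the things shaped like the key, the steel one is meant.

How it is judged:
By the outcome, as a careful person would: the job done as asked, in the order asked, and still so for the second after the job is handed in, with the robot touching nothing.
It also fails if it takes over 58 s, if anything falls off the work surface, if the arm or the gripper's body presses on something with over 40 N, if the wrist force passes 120 N, or if a joint passes its speed limit or range.

## Working session

There is one attempt and no reset: what is moved stays moved. The work goes in short steps, Python scripts to look and compute and a shell command to move; the robot and the scene stay as the last step left them, time stands still between calls to the robot, and variables do not carry over. Pictures are saved under pics/ and viewed, and the job is handed in when it is done.

```bash
ls; mkdir -p pics; python3 - <<'E'
from workcell import manip
import cv2,numpy as np
s=manip.read_state();print(s)
for n in("scene","top"):
    d=manip.snapshot(n);cv2.imwrite(f"pics/{n}0.png",d["pixels"][:,:,::-1]);np.savez(f"{n}0.npz",**d)
    print(n,d["mtx"],d["dist"],d["camera_from_world"])
E
```

```text
pics
{'time_s': 0.0, 'joint_positions': array([-1.42140891e+00,  3.13457057e-01,  1.49843450e+00, -2.57283466e-05,
        1.33097420e+00, -2.23403219e-01]), 'joint_velocities': array([ 9.86078423e-04,  4.59858743e-04, -2.08357167e-04,  1.71589350e-04,
        1.34051110e-06,  6.44698137e-04]), 'joint_torque': array([-2.03444042e-04, -4.12273049e+01, -2.59740865e+01, -1.61099742e-04,
        4.21444580e-03,  5.35317881e-06]), 'ee_pos': array([ 0.19115048, -0.48866076,  0.20483245]), 'orientation': array([-3.08592308e+00, -5.81966755e-01, -3.47526197e-05]), 'wrist_force': array([-0.65814668, -0.07502326, -0.86828007]), 'wrist_torque': array([ 0.05956111,  0.02130826, -0.00687895]), 'opening': 1.0001706211575025}
scene [[357.87448929   0.         259.29131102]
 [  0.         357.87448929 187.68294176]
 [  0.           0.           1.        ]] [0.00346746 0.         0.         0.         0.        ] [[ 0.15012467  0.98848985  0.01871899 -0.12405032]
 [-0.59863058  0.07581478  0.79742934  0.29675723]
 [ 0.78683163 -0.13091958  0.60312192 -1.44878493]
 [ 0.          0.          0.          1.        ]]
top [[475.79542824   0.         259.00880666]
 [  0.         475.79542824 189.56866422]
 [  0.           0.           1.        ]] [-0.00381946  0.          0.          0.          0.        ] [[-0.02866817 -0.99939279 -0.0198037   0.07121514]
 [ 0.99530516 -0.03037194  0.09189764 -0.57024915]
 [-0.09244332 -0.01707619  0.99557151 -1.18349817]
 [ 0.          0.          0.          1.        ]]
```

View pics/scene0.png

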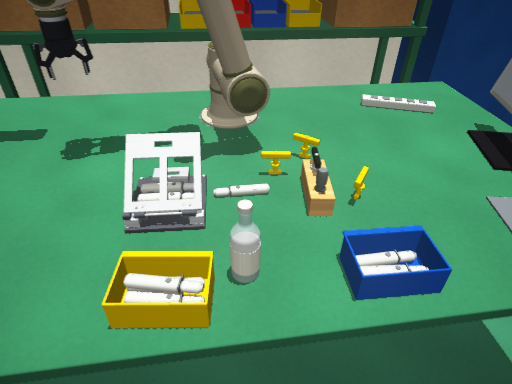

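View pics/top0.png

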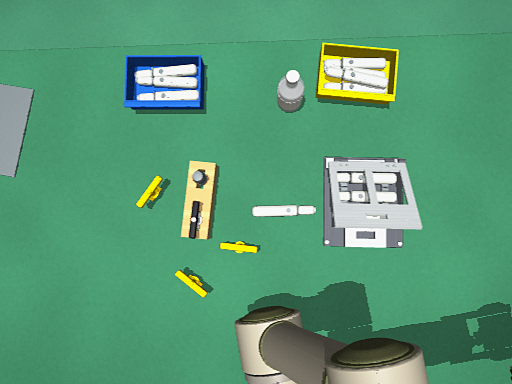

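The three yellow T-shapes, at top-view (150,191), (239,247) and (191,283), are look-alikes. The T with a black handle in the block at (195,219) fits the steel key. The grey round thing at (198,177) is the driver. I'll confirm this in enlarged crops.

```bash
python3 - <<'E'
import cv2,numpy as np
t=cv2.imread("pics/top0.png");s=cv2.imread("pics/scene0.png")
a=cv2.resize(t[150:250,170:230],None,fx=6,fy=6,interpolation=cv2.INTER_CUBIC)
b=cv2.resize(s[130:230,280:350],None,fx=6,fy=6,interpolation=cv2.INTER_CUBIC)
cv2.imwrite("pics/c_block.png",np.hstack([a,b]))
a=cv2.resize(t[145:255,315:430],None,fx=5,fy=5,interpolation=cv2.INTER_CUBIC)
cv2.imwrite("pics/c_jig.png",a)
cv2.imwrite("pics/c_jig2.png",cv2.resize(s[125:240,110:220],None,fx=5,fy=5,interpolation=cv2.INTER_CUBIC))
E
```

```text
(no output)
```

View pics/c_block.png

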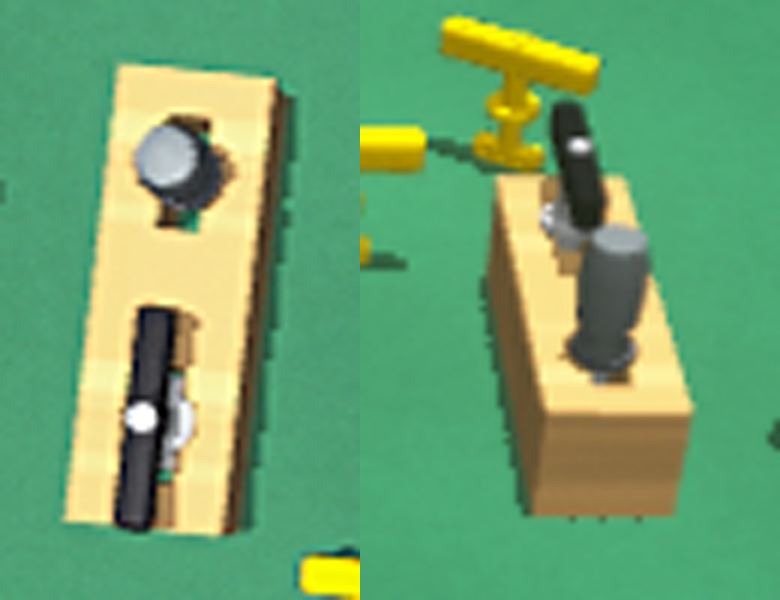

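View pics/c_jig.png

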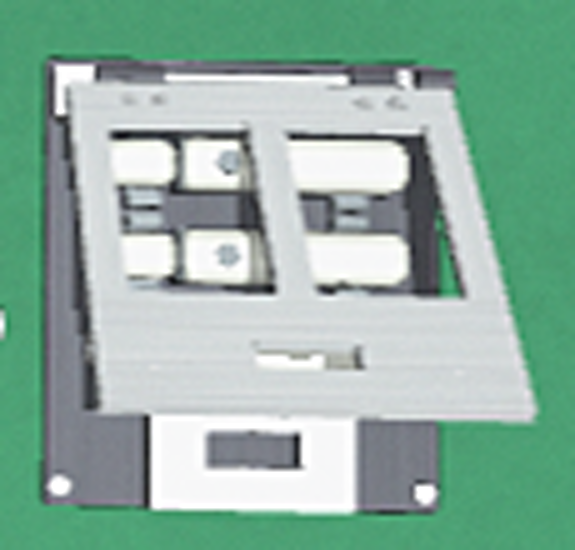

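View pics/c_jig2.png

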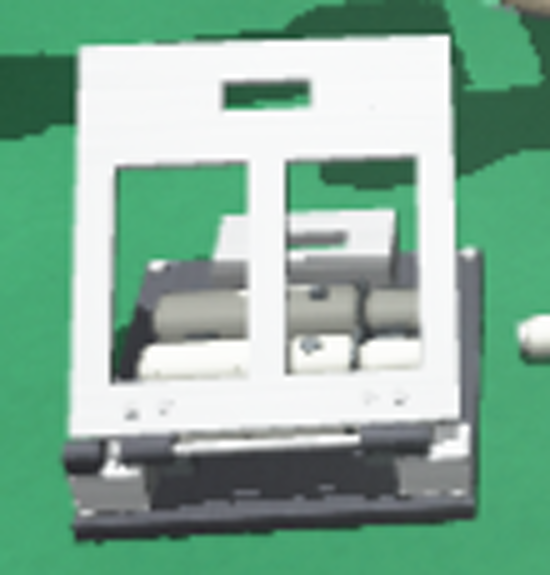

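The crops show a black T-handle over a steel flange in the block's nearer slot: that is the key. The grey driver stands in the far slot. The cover is raised, and the anchor's slot is visible at top-view (366,235). Next I'll measure these.

```bash
cat > h.py <<'E'
import cv2,numpy as np
def load(n,i=0): return dict(np.load(f"{n}{i}.npz"))
def snap(n,i):
    from workcell import manip
    d=manip.snapshot(n);cv2.imwrite(f"pics/{n}{i}.png",d["pixels"][:,:,::-1]);np.savez(f"{n}{i}.npz",**d);return d
def ray(d,uv):
    p=cv2.undistortPoints(np.array(uv,float).reshape(-1,1,2),d["mtx"],d["dist"]).reshape(-1,2)
    T=d["camera_from_world"];R=T[:3,:3];o=-R.T@T[:3,3]
    v=np.c_[p[:,0],-p[:,1],-np.ones(len(p))]@R
    return o,v/np.linalg.norm(v,axis=1)[:,None]
def onz(d,uv,z):
    o,v=ray(d,uv);return o+v*((z-o[2])/v[:,2])[:,None]
def proj(d,P):
    P=np.atleast_2d(P);T=d["camera_from_world"];c=P@T[:3,:3].T+T[:3,3]
    q=np.c_[c[:,0],-c[:,1],-c[:,2]]
    return cv2.projectPoints(q,np.zeros(3),np.zeros(3),d["mtx"],d["dist"])[0].reshape(-1,2)
def tri(d1,u1,d2,u2):
    o1,v1=ray(d1,[u1]);o2,v2=ray(d2,[u2]);A=np.zeros((3,3));b=np.zeros(3)
    for o,v in((o1,v1[0]),(o2,v2[0])):
        M=np.eye(3)-np.outer(v,v);A+=M;b+=M@o
    X=np.linalg.solve(A,b);return X,np.linalg.norm(np.cross(X-o1,v1[0]))
def mask_rects(d,box,f):
    x0,y0,x1,y1=box;c=d["pixels"][y0:y1,x0:x1];hsv=cv2.cvtColor(c,cv2.COLOR_RGB2HSV)
    m=f(hsv.astype(int)).astype(np.uint8);k=cv2.findContours(m,cv2.RETR_EXTERNAL,cv2.CHAIN_APPROX_NONE)[0]
    return [(cv2.contourArea(q),q.reshape(-1,2)+[x0,y0]) for q in sorted(k,key=cv2.contourArea)[::-1]]
E
python3 - <<'E'
from h import *
t=load("top");s=load("scene")
r=lambda q:cv2.boxPoints(cv2.minAreaRect(q.astype(np.float32)))
def show(name,d,q,z):
    b=r(q);P=onz(d,b,z);c=P.mean(0);e1=P[1]-P[0];e2=P[2]-P[1]
    print(name,b.round(1).tolist(),'\n  c',c.round(4),[ (round(np.linalg.norm(e)*1e3),round(np.degrees(np.arctan2(e[1],e[0])),1)) for e in(e1,e2)])
for a,q in mask_rects(t,(170,195,215,245),lambda h:(h[...,2]<60))[:2]: show('handle',t,q,.105),print(a)
for a,q in mask_rects(t,(170,150,225,250),lambda h:(h[...,0]<25)&(h[...,1]>60)&(h[...,2]>120))[:2]: show('block',t,q,.06),print(a)
for a,q in mask_rects(t,(346,228,385,242),lambda h:(h[...,2]<150))[:3]: show('anchorslot',t,q,.042),print(a)
for a,q in mask_rects(t,(315,225,430,255),lambda h:(h[...,1]<90))[:3]: show('base',t,q,.012),print(a)
# corner-picks from crops
base=np.array([[48,60],[45,500],[440,515]])/5+[315,145]
P=onz(t,base,.012);print('base corners',P.round(4),np.linalg.norm(P[0]-P[1]),np.linalg.norm(P[2]-P[1]))
sl=np.array([[205,432],[300,432],[300,470],[205,470]])/5+[315,145];P=onz(t,sl,.042);print('slot',P.round(4),P.mean(0))
# cover front corners
tl=np.array([[98,410],[537,418]])/5+[315,145]; sc=np.array([[450,36],[78,46]])/5+[110,125]
for a,b in zip(tl,sc): print('cover corner',tri(t,a,s,b))
E
```

```text
handle [[188.39999389648438, 237.60000610351562], [192.8000030517578, 200.60000610351562], [199.3000030517578, 201.39999389648438], [195.0, 238.3000030517578]] 
  c [0.4985 0.2095 0.105 ] [(88, np.float64(-7.6)), (16, np.float64(-98.4))]
101.0
block [[183.5, 210.10000610351562], [187.89999389648438, 171.89999389648438], [214.1999969482422, 174.89999389648438], [209.8000030517578, 213.1999969482422]] 
  c [0.5664 0.2031 0.06  ] [(96, np.float64(-7.4)), (66, np.float64(-98.4))]
573.0
block [[195.3000030517578, 237.5], [197.8000030517578, 214.8000030517578], [209.3000030517578, 216.0], [206.8000030517578, 238.8000030517578]] 
  c [0.4814 0.196  0.06  ] [(56, np.float64(-7.3)), (29, np.float64(-98.0))]
159.5
anchorslot [[356.5, 237.0], [357.20001220703125, 230.3000030517578], [374.6000061035156, 231.89999389648438], [374.0, 238.5]] 
  c [ 0.451  -0.2069  0.042 ] [(17, np.float64(-7.9)), (43, np.float64(-96.9))]
92.5
base [[324.0, 225.0], [422.0, 225.0], [422.0, 247.0], [324.0, 247.0]] 
  c [ 0.4463 -0.2314  0.012 ] [(249, np.float64(-91.7)), (56, np.float64(176.6))]
1717.5
base corners [[ 0.6528 -0.1174  0.012 ]
 [ 0.427  -0.1065  0.012 ]
 [ 0.4138 -0.3058  0.012 ]] 0.2260795580430663 0.19968299971299794
slot [[ 0.4591 -0.1837  0.042 ]
 [ 0.4578 -0.2306  0.042 ]
 [ 0.439  -0.2297  0.042 ]
 [ 0.4404 -0.1828  0.042 ]] [ 0.44906444 -0.20669771  0.042     ]
cover corner (array([ 0.47031054, -0.11104648,  0.17766241]), np.float64(0.0013418626960116824))
cover corner (array([ 0.46109602, -0.3032256 ,  0.17878899]), np.float64(0.000790205863493012))
```

```bash
cat >> h.py <<'E'
from scipy.spatial.transform import Rotation as Ro
JY=np.radians(-3.0); SLOT=np.array([.450,-.207,.05])
def jig(x,y,z,S=None,yaw=None):  # relative to hinge horizontally, world z
    S=SLOT if S is None else S; yaw=JY if yaw is None else yaw
    R=Ro.from_euler('z',yaw).as_matrix(); return np.r_[(S+R@[.185+x,y,0])[:2],z]
def tgt(p,heading):  # print row shift/turn for world TCP p, tool x heading deg, pointing down
    from workcell import manip
    s=manip.read_state();R0=Ro.from_rotvec(s["orientation"])
    R1=Ro.from_matrix(np.c_[[np.cos(np.radians(heading)),np.sin(np.radians(heading)),0],[np.sin(np.radians(heading)),-np.cos(np.radians(heading)),0],[0,0,-1]])
    print('p',np.round(p,4),'shift',(R0.inv().apply(np.array(p)-s["ee_pos"])/.3).round(4).tolist(),'turn',((R0.inv()*R1).as_rotvec()/np.radians(60)).round(4).tolist())
E
python3 - <<'E'
from h import *
tgt(jig(-.150,.045,.235),-3)
E
```

```text
p [ 0.4873 -0.1639  0.235 ] shift [1.3137, -0.6489, -0.0993] turn [-0.001, -0.0, 0.406]
```

```bash
python3 -m inch '[[[0.05,-0.02,-0.1],[0,0,0.1],0],[[0.2,-0.1,-0.1],[0,0,0.2],0],[[0.35,-0.17,-0.1],[0,0,0.3],0],[[0.5,-0.25,-0.1],[0,0,0.406],0],[[0.65,-0.32,-0.1],[0,0,0.406],0],[[0.8,-0.4,-0.1],[0,0,0.406],0],[[0.95,-0.47,-0.1],[0,0,0.406],0],[[0.95,-0.47,-0.1],[0,0,0.406],0]]'
python3 - <<'E'
from h import *
tgt(jig(-.150,.045,.235),-3)
for t in (.62,.45,.3,.15,.0): tgt(jig(-.19*np.cos(t),.045,.046+.204*np.sin(t)+.004*np.cos(t)),-3)
E
```

```text
time_s: 0.9
ee_pos: [0.4078, -0.2496, 0.235]
orientation: [-3.138, 0.073, -0.0]
wrist_force: [-0.5, -0.2, 0.1]
opening: -0.003
p [ 0.4873 -0.1639  0.235 ] shift [0.2516, -0.2975, 0.0008] turn [-0.0022, -0.0002, 0.0059]
p [ 0.4827 -0.1637  0.1678] shift [0.2361, -0.2971, 0.2248] turn [-0.0022, -0.0002, 0.0059]
p [ 0.4663 -0.1628  0.1383] shift [0.1813, -0.2972, 0.323] turn [-0.0022, -0.0002, 0.0059]
p [ 0.4558 -0.1622  0.1101] shift [0.1465, -0.2972, 0.4171] turn [-0.0022, -0.0002, 0.0059]
p [ 0.4495 -0.1619  0.0804] shift [0.1253, -0.2971, 0.516] turn [-0.0022, -0.0002, 0.0059]
p [ 0.4474 -0.1618  0.05  ] shift [0.1182, -0.297, 0.6174] turn [-0.0022, -0.0002, 0.0059]
```

```bash
python3 -m inch '[[[0.1,-0.15,0],[0,0,0],0],[[0.24,-0.297,0],[0,0,0],0],[[0.25,-0.297,0.08],[0,0,0],0],[[0.236,-0.297,0.17],[0,0,0],0],[[0.236,-0.297,0.22],[0,0,0],0],[[0.22,-0.297,0.25],[0,0,0],0],[[0.2,-0.297,0.28],[0,0,0],0],[[0.19,-0.297,0.31],[0,0,0],0],[[0.18,-0.297,0.325],[0,0,0],0]]'
python3 - <<'E'
from h import *
snap("scene",1)
for t in (.4,.35,.3,.25,.2,.15,.1,.05,.0): tgt(jig(-.19*np.cos(t),.045,.046+.204*np.sin(t)+.004*np.cos(t)),-3)
E
```

```text
time_s: 1.8
ee_pos: [0.4653, -0.1632, 0.1375]
orientation: [-3.139, 0.073, -0.0]
wrist_force: [-2.3, -0.5, 3.1]
opening: -0.003
p [ 0.4623 -0.1626  0.1291] shift [-0.0089, -0.001, 0.0264] turn [-0.0022, 0.0006, 0.0055]
p [ 0.4589 -0.1624  0.1197] shift [-0.0204, -0.001, 0.0578] turn [-0.0022, 0.0006, 0.0055]
p [ 0.4558 -0.1622  0.1101] shift [-0.0305, -0.001, 0.0898] turn [-0.0022, 0.0006, 0.0055]
p [ 0.4533 -0.1621  0.1003] shift [-0.0391, -0.001, 0.1223] turn [-0.0022, 0.0006, 0.0055]
p [ 0.4511 -0.162   0.0904] shift [-0.0462, -0.0009, 0.1553] turn [-0.0022, 0.0006, 0.0055]
p [ 0.4495 -0.1619  0.0804] shift [-0.0517, -0.0009, 0.1887] turn [-0.0022, 0.0006, 0.0055]
p [ 0.4483 -0.1618  0.0703] shift [-0.0556, -0.0008, 0.2223] turn [-0.0022, 0.0006, 0.0055]
p [ 0.4476 -0.1618  0.0602] shift [-0.0579, -0.0008, 0.2562] turn [-0.0022, 0.0006, 0.0055]
p [ 0.4474 -0.1618  0.05  ] shift [-0.0587, -0.0007, 0.2902] turn [-0.0022, 0.0006, 0.0055]
```

View pics/scene1.png

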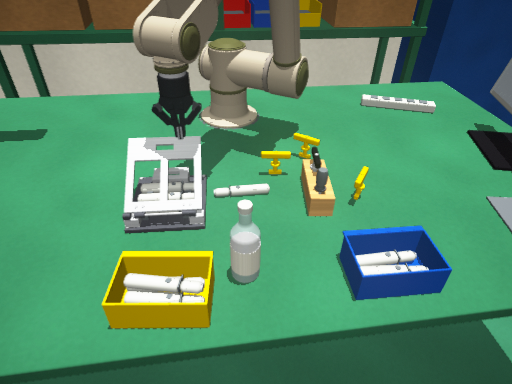

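The shut fingers rest on the cover's front rail at (180,138), and the cover is already moving down at about 3 N. I'll continue along the arc.

```bash
python3 -m inch '[[[-0.01,0,0.03],[0,0,0],0],[[-0.03,0,0.09],[0,0,0],0],[[-0.046,0,0.155],[0,0,0],0],[[-0.055,0,0.215],[0,0,0],0],[[-0.058,0,0.26],[0,0,0],0],[[-0.058,0,0.28],[0,0,0],0],[[-0.058,0,0.288],[0,0,0],0],[[-0.058,0,0.29],[0,0,0],0]]'
```

```text
time_s: 2.65
ee_pos: [0.4478, -0.1621, 0.0502]
orientation: [-3.139, 0.073, -0.0]
wrist_force: [-0.8, 0.2, -0.4]
opening: -0.0
```

```bash
python3 -m inch '[[[0,0,0.003],[0,0,0],0],[[0,0,0.005],[0,0,0],0],[[0,0,0.007],[0,0,0],0],[[0,0,0.009],[0,0,0],0]]'
```

```text
time_s: 3.05
ee_pos: [0.4479, -0.1623, 0.0476]
orientation: [-3.139, 0.073, -0.0]
wrist_force: [-1.1, 0.4, 0.2]
opening: 0.001
```

```bash
python3 - <<'E'
from h import *
for n,b in(("scene",(100,90,230,240)),("top",(305,145,435,265))):
    d=snap(n,2);x0,y0,x1,y1=b
    cv2.imwrite(f"pics/{n}2c.png",cv2.resize(d["pixels"][y0:y1,x0:x1,::-1],None,fx=4,fy=4,interpolation=cv2.INTER_CUBIC))
E
```

```text
(no output)
```

View pics/scene2c.png

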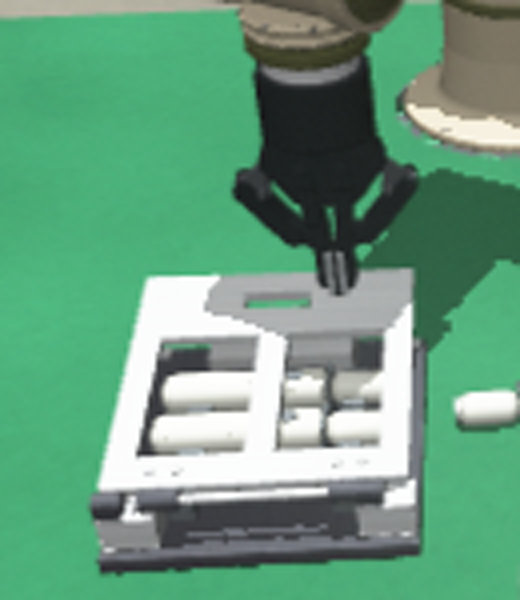

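View pics/top2c.png

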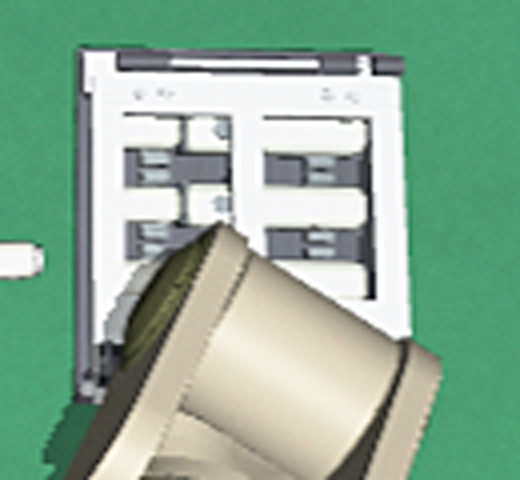

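The cover looks shut or nearly so, with the fingertip on its rail at scene px (185,162), but there's no contact force yet. I'll push on in small steps.

```bash
python3 -m inch '[[[0,0,0.003],[0,0,0],0],[[0,0,0.006],[0,0,0],0],[[0,0,0.008],[0,0,0],0]]'; python3 -m inch '[[[0,0,0.003],[0,0,0],0],[[0,0,0.006],[0,0,0],0]]'
```

```text
time_s: 3.45
ee_pos: [0.4478, -0.1622, 0.045]
orientation: [-3.139, 0.073, -0.0]
wrist_force: [-1.2, -0.1, 1.5]
opening: 0.002
time_s: 3.65
ee_pos: [0.4478, -0.1622, 0.0431]
orientation: [-3.139, 0.073, 0.0]
wrist_force: [-0.3, -0.5, 0.7]
opening: 0.001
```

```bash
python3 - <<'E'
from h import *
d=snap("scene",3);from workcell import manip
s=manip.read_state();print(s["ee_pos"],s["wrist_force"],s["opening"])
print(proj(d,[s["ee_pos"],s["ee_pos"]+[0,0,.01],jig(-.215,.095,.05),jig(-.215,-.095,.05),jig(-.185,0,.05)]))
x0,y0,x1,y1=120,130,220,190
cv2.imwrite("pics/scene3c.png",cv2.resize(d["pixels"][y0:y1,x0:x1,::-1],None,fx=8,fy=8,interpolation=cv2.INTER_CUBIC))
E
```

```text
[ 0.4477573  -0.16216632  0.04298207] [-0.46268777  0.65909294  0.79693998] -0.00013207170812854228
[[185.50110748 170.39001625]
 [185.13842942 167.55415256]
 [202.88254315 162.98415601]
 [137.65913484 165.44489766]
 [169.52220813 169.89606886]]
```

View pics/scene3c.png

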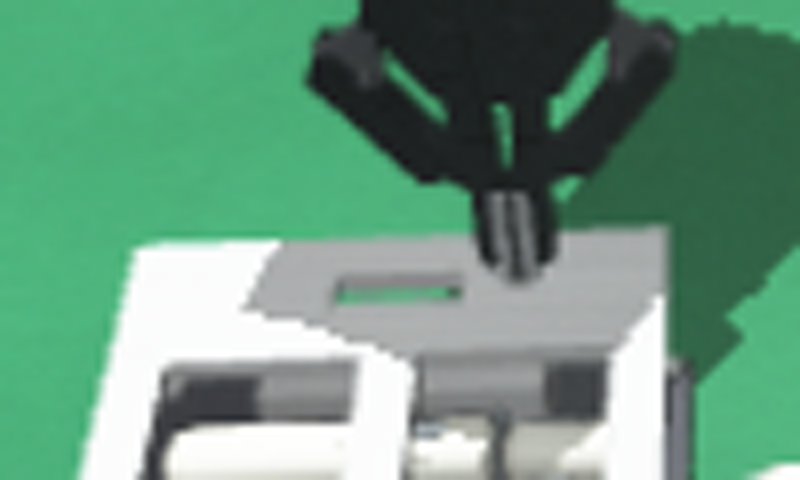

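The cover's front corners appear at px (203.5,158.5) and (137,160.5), about 5 px above where they should be when shut, and green bench shows through the slot. So it's still about 16 mm open. The fingertip shows at (185,165), about 18 mm above the reported TCP, so I'll keep pressing until it hits the stop.

```bash
python3 -m inch '[[[-0.001,0,0.01],[0,0,0],0],[[-0.001,0,0.02],[0,0,0],0],[[-0.001,0,0.027],[0,0,0],0],[[-0.001,0,0.027],[0,0,0],0]]'; python3 -m inch '[[[0,0,0.007],[0,0,0],0],[[0,0,0.01],[0,0,0],0]]'; python3 - <<'E'
from h import *
d=snap("scene",4);from workcell import manip
s=manip.read_state();print(s["ee_pos"],s["wrist_force"],s["opening"])
print(proj(d,[s["ee_pos"],s["ee_pos"]+[0,0,.01],jig(-.215,.095,.05),jig(-.215,-.095,.05),jig(-.185,0,.05)]))
x0,y0,x1,y1=120,130,220,190
cv2.imwrite("pics/scene4c.png",cv2.resize(d["pixels"][y0:y1,x0:x1,::-1],None,fx=8,fy=8,interpolation=cv2.INTER_CUBIC))
E
```

```text
time_s: 4.1
ee_pos: [0.4474, -0.162, 0.0345]
orientation: [-3.138, 0.073, 0.001]
wrist_force: [0.5, 0.7, -0.3]
opening: -0.0
time_s: 4.3
ee_pos: [0.4474, -0.162, 0.0314]
orientation: [-3.138, 0.073, 0.001]
wrist_force: [-0.4, -1.1, 0.5]
opening: 0.003
[ 0.4473316  -0.16199856  0.03127932] [-0.37466384 -0.72184427  0.92067358] 0.002032635624978282
[[185.97955035 173.58171168]
 [185.62221859 170.78421754]
 [202.88254315 162.98415601]
 [137.65913484 165.44489766]
 [169.52220813 169.89606886]]
```

View pics/scene4c.png

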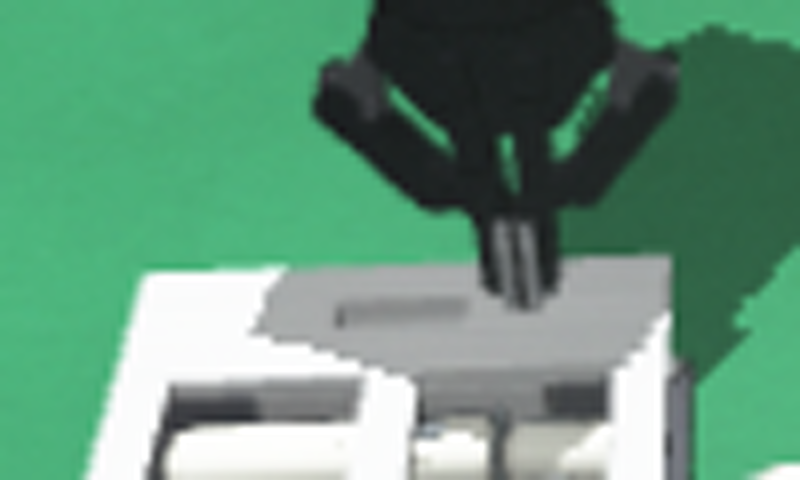

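The front corners are now at (204,162) and (137.6,164), within about 1 px of shut. I'll press on to the stop.

```bash
python3 -m inch '[[[0,0,0.006],[0,0,0],0],[[0,0,0.011],[0,0,0],0]]'; python3 -m inch '[[[0,0,0.006],[0,0,0],0],[[0,0,0.007],[0,0,0],0]]';python3 -m inch '[[[0,0,0.006],[0,0,0],0],[[0,0,0.007],[0,0,0],0]]'
```

```text
time_s: 4.55
ee_pos: [0.4473, -0.162, 0.0279]
orientation: [-3.138, 0.073, 0.001]
wrist_force: [-1.5, -0.5, 0.4]
opening: -0.001
time_s: 4.75
ee_pos: [0.4472, -0.162, 0.0255]
orientation: [-3.138, 0.073, 0.001]
wrist_force: [-0.4, 0.1, 1.5]
opening: 0.0
time_s: 4.95
ee_pos: [0.4473, -0.162, 0.024]
orientation: [-3.138, 0.073, 0.001]
wrist_force: [-4.0, 1.3, 15.1]
opening: 0.003
```

Firm stop at 15 N with the reported TCP at z = 0.024, where the cover top is known to be 0.050. So the real tips sit about 25 mm above the reported TCP. I'll lift, confirm the cover is shut, then check the tip offset by eye.

```bash
python3 -m inch '[[[0,0,-0.15],[0,0,0],0],[[0,0,-0.3],[0,0,0],0],[[0,0,-0.45],[0,0,0],0],[[0,0,-0.6],[0,0,0],0],[[0,-0.15,-0.6],[0,0,0],0],[[0,-0.3,-0.6],[0,0,0],0],[[0,-0.45,-0.6],[0,0,0],0],[[0,-0.6,-0.6],[0,0,0],0],[[0,-0.6,-0.6],[0,0,0],0]]'
python3 - <<'E'
from h import *
from workcell import manip
s=manip.read_state();print(s["ee_pos"],s["wrist_force"],s["opening"],s["joint_positions"])
for n in("scene","top"):
    d=snap(n,5)
    print(n,proj(d,[s["ee_pos"],s["ee_pos"]+[0,0,.025]]).round(1).tolist())
d=load("top",5)
x0,y0,x1,y1=305,145,435,265
cv2.imwrite(f"pics/top5c.png",cv2.resize(d["pixels"][y0:y1,x0:x1,::-1],None,fx=5,fy=5,interpolation=cv2.INTER_CUBIC))
E
```

```text
time_s: 5.85
ee_pos: [0.4555, 0.0216, 0.2045]
orientation: [-3.137, 0.065, 0.001]
wrist_force: [0.3, -0.2, -0.4]
opening: -0.004
[0.45546665 0.02157227 0.20445306] [ 0.34636363 -0.18241769 -0.44865271] -0.0038824778531082924 [-0.21270226  0.16099273  1.69395685  0.00346666  1.28782929  1.39830007]
scene [[248.0, 118.0], [248.0, 109.4]]
top [[274.2, 235.5], [274.3, 235.6]]
```

View pics/scene5.png

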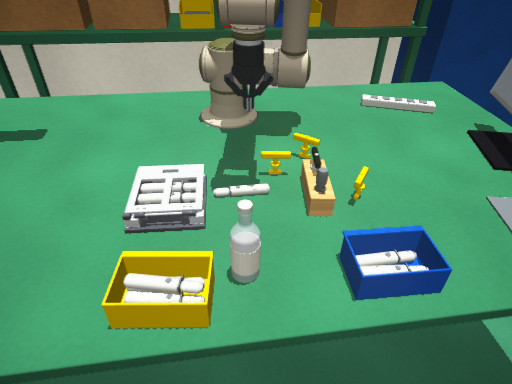

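View pics/top5.png

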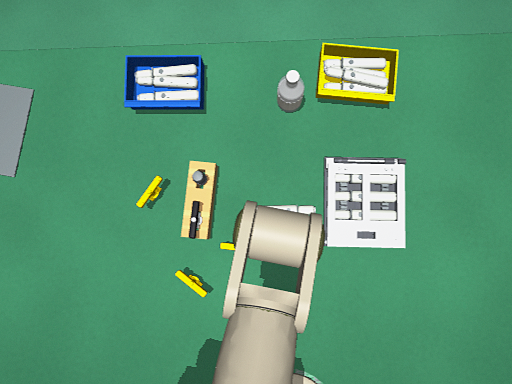

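View pics/top5c.png

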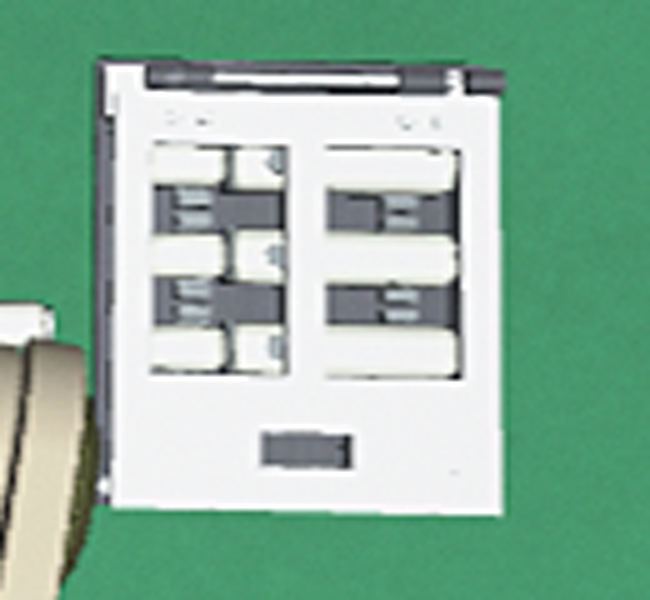

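The cover is shut: its slot at top px (366,235) shows dark right through. Next I'll measure the slot in the shut cover and enlarge the gripper.

```bash
python3 - <<'E'
from h import *
t=load("top",5);d=load("scene",5)
x0,y0,x1,y1=205,40,295,130
cv2.imwrite("pics/s5g.png",cv2.resize(d["pixels"][y0:y1,x0:x1,::-1],None,fx=6,fy=6,interpolation=cv2.INTER_CUBIC))
from workcell import manip
p=manip.read_state()["ee_pos"]
for h in(0,.025,.044,.073,.098): print(h,((proj(d,p+[0,0,h])-[x0,y0])*6).round())
for a,q in mask_rects(t,(350,225,385,245),lambda h:(h[...,2]<165))[:2]:
    b=cv2.boxPoints(cv2.minAreaRect(q.astype(np.float32)));P=onz(t,b,.05);print(a,b.tolist(),P.mean(0))
# subpixel: intensity moments
g=cv2.cvtColor(t["pixels"],cv2.COLOR_RGB2GRAY).astype(float)[226:244,352:382]
w=np.clip(np.median(g)-20-g,0,None);w[w<15]=0;yy,xx=np.mgrid[226:244,352:382]
c=[(w*xx).sum()/w.sum(),(w*yy).sum()/w.sum()];print('moment',c,onz(t,[c],.05))
# cover outline
for a,q in mask_rects(t,(315,150,415,255),lambda h:(h[...,1]<40)&(h[...,2]>180))[:1]:
    b=cv2.boxPoints(cv2.minAreaRect(q.astype(np.float32)));P=onz(t,b,.05);print(a,b.tolist(),P.round(4).tolist())
cr=np.array([[112,507],[503,515],[500,95]])/5+[305,145];P=onz(t,cr,.05);print(P.round(4))
print('yaw front',np.degrees(np.arctan2(-(P[0]-P[1])[0],(P[0]-P[1])[1])),'side',np.degrees(np.arctan2(*(P[2]-P[1])[[1,0]])),(P[0]+P[1])/2)
E
```

```text
0 [[250. 469.]]
0.025 [[250. 418.]]
0.044 [[250. 377.]]
0.073 [[250. 314.]]
0.098 [[250. 257.]]
95.5 [[357.0, 232.0], [374.0, 232.0], [374.0, 238.0], [357.0, 238.0]] [ 0.44962678 -0.20510754  0.05      ]
moment [np.float64(366.35631682304165), np.float64(234.64571968870465)] [[ 0.45043008 -0.20725679  0.05      ]]
6340.0 [[324.9358215332031, 246.32452392578125], [326.0010070800781, 157.9156494140625], [406.0616760253906, 158.8802490234375], [404.9964904785156, 247.28912353515625]] [[0.4248, -0.1043, 0.05], [0.6444, -0.1161, 0.05], [0.6357, -0.3152, 0.05], [0.4168, -0.3002, 0.05]]
[[ 0.4244 -0.1104  0.05  ]
 [ 0.4151 -0.3015  0.05  ]
 [ 0.6229 -0.3119  0.05  ]]
yaw front -2.791913655139881 side -2.842000574385902 [ 0.41973654 -0.20595075  0.05      ]
```

View pics/s5g.png

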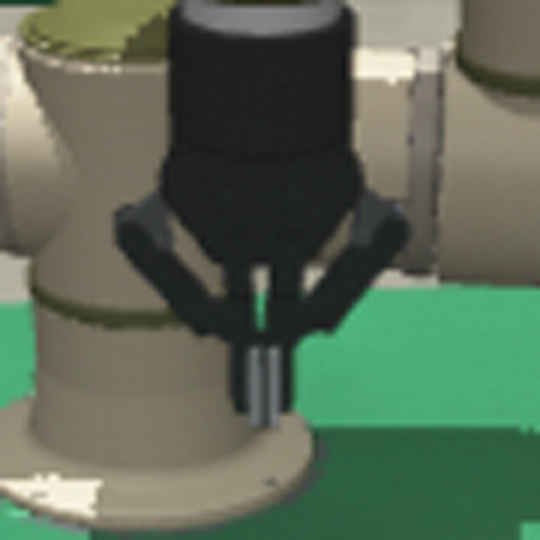

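```bash
python3 - <<'E'
from h import *
from workcell import manip
d=snap("scene",6)
s=manip.read_state();print(s["time_s"],s["ee_pos"],s["joint_velocities"].round(4))
x0,y0,x1,y1=205,40,295,130
out=[]
for nm,p in((6,s["ee_pos"]),):
    im=cv2.resize(d["pixels"][y0:y1,x0:x1,::-1],None,fx=6,fy=6,interpolation=cv2.INTER_CUBIC)
    for h in(0,.025,.073,.1,.15):
        q=(proj(d,p+[0,0,h])[0]-[x0,y0]+.5)*6;cv2.circle(im,tuple(int(v) for v in q),4,(0,0,255),-1)
    out.append(im)
d0=load("scene",0);x0,y0,x1,y1=15,0,105,90
im=cv2.resize(d0["pixels"][y0:y1,x0:x1,::-1],None,fx=6,fy=6,interpolation=cv2.INTER_CUBIC)
p=np.array([0.19115048,-0.48866076,0.20483245])
for h in(0,.025,.073,.1,.15):
    q=(proj(d0,p+[0,0,h])[0]-[x0,y0]+.5)*6;cv2.circle(im,tuple(int(v) for v in q),4,(0,0,255),-1)
cv2.imwrite("pics/s6.png",cv2.resize(np.hstack([out[0],im]),None,fx=.74,fy=.74))
E
```

```text
6.0 [0.45583299 0.01708691 0.20430681] [-0.0294  0.0023 -0.0008 -0.0013  0.0001 -0.0012]
```

View pics/s6.png

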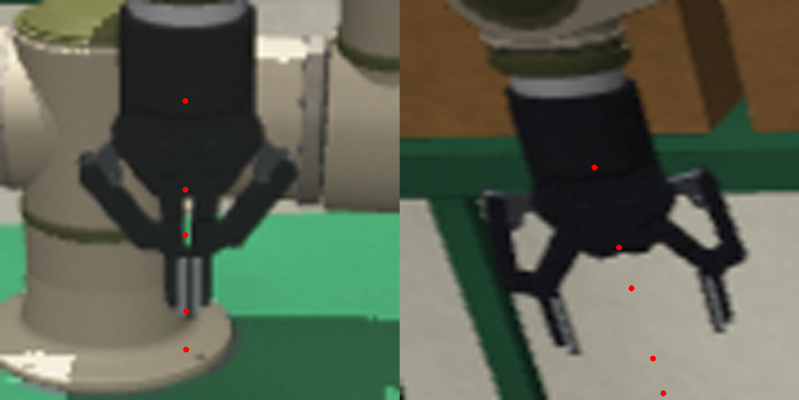

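The marks show the reported TCP sits about 25 mm beyond the real fingertips along the tool axis (the open start pose agrees), with x and y about right. I'll use tip z = reported z + 25 mm. Next is a cross-check of the key position using the block corners and the scene view.

```bash
python3 - <<'E'
from h import *
t=load("top",0);s=load("scene",0)
c=np.array([[118,65],[277,80],[228,535],[65,520]])/6+[170,150]
P=onz(t,c-.5+.08,.06);C=P.mean(0);ax=(P[0]+P[1]-P[2]-P[3])[:2];ax/=np.linalg.norm(ax)
print('block',P.round(4).tolist(),C,np.degrees(np.arctan2(ax[1],ax[0])),'key slot',C[:2]-.052*ax)
for a,q in mask_rects(s,(300,140,330,180),lambda h:(h[...,2]<60))[:1]:
    m=q.mean(0);print(a,q.min(0),q.max(0))
K=np.r_[C[:2]-.052*ax,.105]
u=np.r_[ax,0]*.045
print('scene proj handle ends/centre at top',proj(s,[K-u,K,K+u]).round(1).tolist(),'top',proj(t,[K-u,K,K+u]).round(1).tolist())
# white spot on handle top
for d,b in((t,(188,212,200,226)),(s,(310,148,325,162))):
    for a,q in mask_rects(d,b,lambda h:(h[...,2]>150)&(h[...,1]<40))[:2]: print('spot',a,q.mean(0),onz(d,[q.mean(0)],.105))
E
```

```text
block [[0.6474, 0.2257, 0.06], [0.639, 0.1596, 0.06], [0.4516, 0.1835, 0.06], [0.4596, 0.2504, 0.06]] [0.54942026 0.20481118 0.06      ] -7.377268601597396 key slot [0.4978507  0.21148809]
66.5 [312 148] [319 167]
scene proj handle ends/centre at top [[313.7, 145.1], [316.0, 153.2], [318.4, 161.8]] top [[190.9, 238.7], [193.0, 219.7], [195.2, 200.9]]
spot 13.0 [193.         219.08333333] [[0.49934533 0.21155643 0.105     ]]
spot 1.5 [198.71428571 222.71428571] [[0.49035485 0.1981131  0.105     ]]
spot 2.5 [316.28571429 153.57142857] [[0.50007922 0.21182661 0.105     ]]
```

```bash
python3 - <<'E'
from h import *
tgt([.499,.211,.14],-7.4)
E
```

```text
p [0.499 0.211 0.14 ] shift [0.114, -0.6519, 0.2157] turn [-0.002, 0.0009, 0.0791]
```

```bash
python3 -m inch '[[[0.03,-0.15,0],[0,0,0.04],50],[[0.06,-0.3,0],[0,0,0.08],50],[[0.09,-0.45,0.05],[0,0,0.08],50],[[0.114,-0.58,0.12],[0,0,0.08],50],[[0.114,-0.652,0.18],[0,0,0.08],50],[[0.114,-0.652,0.215],[0,0,0.08],50],[[0.114,-0.652,0.215],[0,0,0.08],50],[[0.114,-0.652,0.215],[0,0,0.08],50]]'
python3 - <<'E'
from h import *
d=snap("scene",7);t=snap("top",7)
x0,y0,x1,y1=270,60,360,220
cv2.imwrite("pics/s7.png",cv2.resize(d["pixels"][y0:y1,x0:x1,::-1],None,fx=3.7,fy=3.7,interpolation=cv2.INTER_CUBIC))
tgt([.499,.211,.051],-7.4)
E
```

```text
time_s: 6.8
ee_pos: [0.4996, 0.2095, 0.1408]
orientation: [-3.133, 0.207, 0.0]
wrist_force: [-0.5, -0.1, 0.3]
opening: 0.585
p [0.499 0.211 0.051] shift [-0.0032, -0.0027, 0.3009] turn [-0.0024, -0.0007, -0.0026]
```

View pics/s7.png

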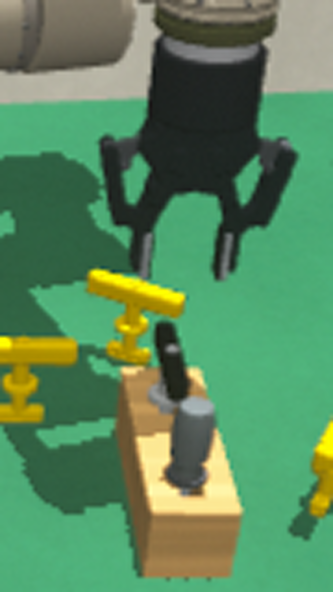

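The open fingers (crop tips (140,275) and (222,275)) hang above the black handle (172,360). Checking the sideways alignment before going down.

```bash
python3 - <<'E'
from h import *
d=load("scene",7)
for z in(.15,.165,.173,.18): print(z,((proj(d,[.499,.211,z])-[270,60]+.5)*3.7).round(1))
a=((proj(d,[[.499,.211,.17],[.499,.221,.17],[.509,.211,.17]])));print(a)
E
```

```text
0.15 [[178.5 296.1]]
0.165 [[180.9 278.3]]
0.173 [[182.2 268.8]]
0.18 [[183.3 260.3]]
[[318.6097391  133.11208993]
 [322.13245226 132.9079448 ]
 [319.64117938 134.87238051]]
```

```bash
python3 -m inch '[[[-0.003,-0.003,0.1],[0,0,0],50],[[-0.003,-0.003,0.18],[0,0,0],50],[[-0.003,-0.003,0.24],[0,0,0],50],[[-0.003,-0.003,0.28],[0,0,0],50],[[-0.003,-0.003,0.29],[0,0,0],50],[[-0.003,-0.003,0.29],[0,0,0],50]]'
python3 - <<'E'
from h import *
d=snap("scene",8)
x0,y0,x1,y1=280,90,350,200
cv2.imwrite("pics/s8.png",cv2.resize(d["pixels"][y0:y1,x0:x1,::-1],None,fx=5,fy=5,interpolation=cv2.INTER_CUBIC))
E
```

```text
time_s: 7.5
ee_pos: [0.4995, 0.2109, 0.0548]
orientation: [-3.132, 0.208, -0.002]
wrist_force: [0.0, 0.7, -0.1]
opening: 0.59
```

View pics/s8.png

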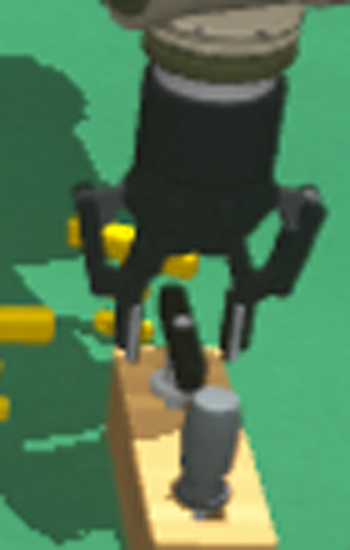

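The fingers straddle the handle (crop (180,335)) evenly, at (130,355) and (232,355). I'll go down 4 mm more and close.

```bash
python3 -m inch '[[[-0.002,0,0.013],[0,0,0],50],[[-0.002,0,0.013],[0,0,0],0],[[-0.002,0,0.013],[0,0,0],0],[[-0.002,0,0.013],[0,0,0],0],[[-0.002,0,0.013],[0,0,0],0],[[-0.002,0,0.013],[0,0,0],0],[[-0.002,0,0.013],[0,0,0],0]]'
```

```text
time_s: 8.25
ee_pos: [0.4993, 0.2112, 0.0516]
orientation: [-3.132, 0.207, -0.004]
wrist_force: [-1.0, 0.9, 5.7]
opening: 0.177
```

```bash
python3 -m inch '[[[0,0,-0.04],[0,0,0],0],[[0,0,-0.1],[0,0,0],0],[[0,0,-0.2],[0,0,0],0],[[0,0,-0.3],[0,0,0],0],[[0,0,-0.37],[0,0,0],0],[[0,0,-0.37],[0,0,0],0],[[0,0,-0.37],[0,0,0],0]]'
python3 - <<'E'
from h import *
d=snap("scene",9)
x0,y0,x1,y1=270,50,360,220
cv2.imwrite("pics/s9.png",cv2.resize(d["pixels"][y0:y1,x0:x1,::-1],None,fx=3.5,fy=3.5,interpolation=cv2.INTER_CUBIC))
from workcell import manip;print(manip.read_state()["joint_positions"])
tgt([.4504,-.207,.155],87)
E
```

```text
time_s: 8.95
ee_pos: [0.4985, 0.2108, 0.1619]
orientation: [-3.132, 0.207, -0.003]
wrist_force: [-0.0, 0.9, -3.0]
opening: 0.177
[0.18227301 0.38399644 1.51685057 0.00232428 1.23958206 1.88448127]
p [ 0.4504 -0.207   0.155 ] shift [0.0255, 1.4013, 0.0176] turn [-0.0014, -0.0022, -1.5762]
```

View pics/s9.png

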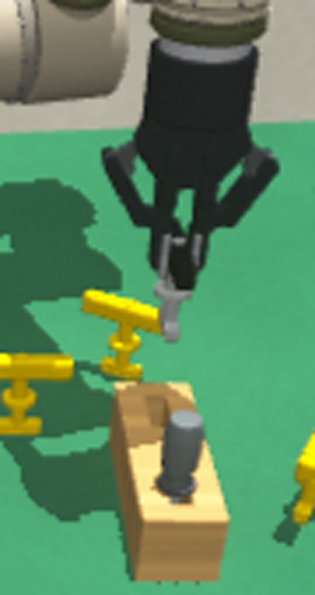

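The key is gripped upright and clear of the block; crop shows the flange at (172,290) and head at (170,330). Carrying it to the slot now, turning by about 94.5°.

```bash
python3 -m inch '[[[0,0.05,0],[0,0,-0.1],0],[[0,0.15,0],[0,0,-0.22],0],[[0,0.27,0],[0,0,-0.36],0],[[0,0.4,0],[0,0,-0.5],0],[[0,0.53,0],[0,0,-0.64],0],[[0,0.66,0],[0,0,-0.78],0],[[0.01,0.79,0],[0,0,-0.9],0],[[0.02,0.9,0],[0,0,-1.0],0],[[0.02,0.95,0],[0,0,-1.0],0]]'
python3 - <<'E'
from h import *
tgt([.4504,-.207,.155],87.2)
E
```

```text
time_s: 9.9
ee_pos: [0.4657, -0.075, 0.1592]
orientation: [-2.815, -1.387, 0.001]
wrist_force: [-0.1, 0.2, -2.1]
opening: 0.177
p [ 0.4504 -0.207   0.155 ] shift [-0.3799, 0.2275, 0.0128] turn [-0.0026, -0.002, -0.5787]
```

```bash
python3 -m inch '[[[-0.08,0.05,0],[0,0,-0.12],0],[[-0.18,0.11,0],[0,0,-0.26],0],[[-0.28,0.17,0],[0,0,-0.4],0],[[-0.36,0.21,0],[0,0,-0.52],0],[[-0.38,0.2275,0],[0,0,-0.579],0],[[-0.38,0.2275,0],[0,0,-0.579],0],[[-0.38,0.2275,0],[0,0,-0.579],0]]'
python3 - <<'E'
from h import *
tgt([.4504,-.207,.105],87.2)
E
```

```text
time_s: 10.6
ee_pos: [0.45, -0.2064, 0.1578]
orientation: [-2.273, -2.161, -0.001]
wrist_force: [-0.2, -0.1, -2.6]
opening: 0.177
p [ 0.4504 -0.207   0.105 ] shift [-0.0028, 0.0021, 0.176] turn [-0.0035, -0.0039, -0.0014]
```

```bash
python3 -m inch '[[[-0.002,0.002,0.08],[0,0,0],0],[[-0.002,0.002,0.16],[0,0,0],0],[[-0.002,0.002,0.21],[0,0,0],0],[[-0.002,0.002,0.225],[0,0,0],0],[[-0.002,0.002,0.225],[0,0,0],0],[[-0.002,0.002,0.225],[0,0,0],0]]'
python3 - <<'E'
from h import *
from workcell import manip
d=snap("scene",10);t=snap("top",10);s=manip.read_state();p=s["ee_pos"];print(p)
x0,y0,x1,y1=125,100,215,200
f=7
im=cv2.resize(d["pixels"][y0:y1,x0:x1,::-1],None,fx=f,fy=f,interpolation=cv2.INTER_CUBIC)
cv2.imwrite("pics/s10.png",im[:,:])
F=p+[0,0,.0084]; R=Ro.from_rotvec(s["orientation"]).as_matrix();ux=R[:,0]
pts={'flange c':F,'head bot c':F-[0,0,.033],'head end +':F-[0,0,.033]+.02*ux,'head end -':F-[0,0,.033]-.02*ux,'slot c':[.4504,-.207,.05]}
for k,v in pts.items(): print(k,((proj(d,v)-[x0,y0]+.5)*f).round(0))
E
```

```text
time_s: 11.2
ee_pos: [0.4508, -0.2066, 0.0911]
orientation: [-2.274, -2.162, -0.001]
wrist_force: [0.2, -0.2, -2.5]
opening: 0.175
[ 0.45075209 -0.20683084  0.09115846]
flange c [[299. 392.]]
head bot c [[310. 460.]]
head end + [[360. 458.]]
head end - [[260. 462.]]
slot c [[315. 493.]]
```

View pics/s10.png

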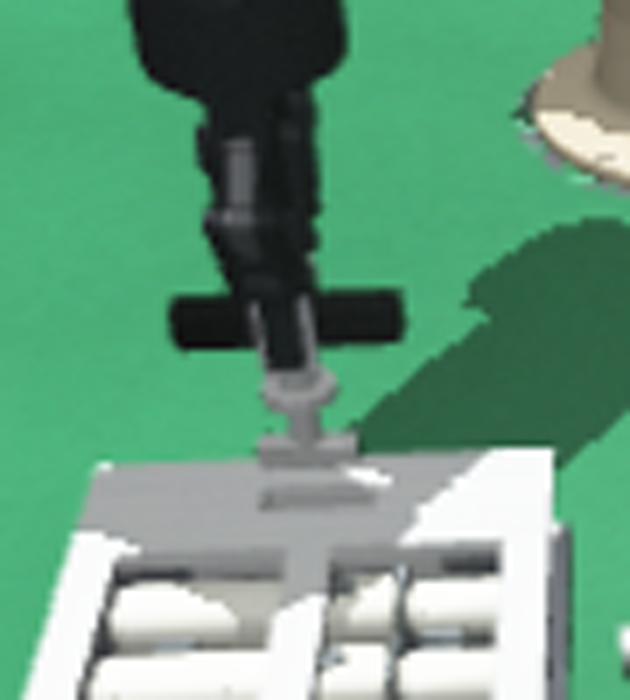

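View pics/top10.png

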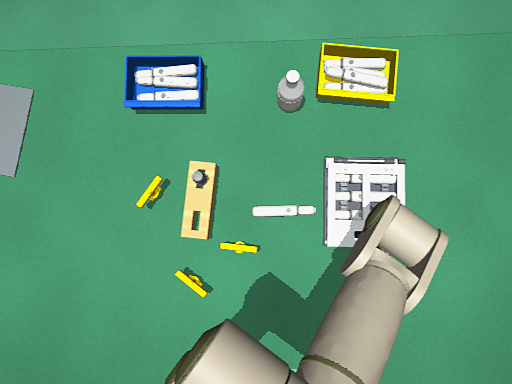

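The head is directly above the slot, lengthwise. In the crop the head spans x 258 to 357 at y≈460, and the slot spans about 260 to 376 at y≈495. I'll check the slot centre in the scene view, using the unobstructed earlier picture, before going in.

```bash
python3 - <<'E'
from h import *
d=load("scene",5)
x0,y0,x1,y1=150,160,190,185
cv2.imwrite("pics/s5slot.png",cv2.resize(d["pixels"][y0:y1,x0:x1,::-1],None,fx=16,fy=16,interpolation=cv2.INTER_CUBIC))
print((proj(d,[[.4504,-.207,.05]])-[x0,y0]+.5)*16)
print([((proj(d,jig(-.185+a,b,.05,np.array([.4504,-.207,0]),np.radians(-2.8)))-[x0,y0]+.5)*16).round().tolist() for a in(-.0085,.0085) for b in(-.023,.023)])
E
```

```text
[[320.25113392 167.57305407]]
[[[196.0, 147.0]], [[453.0, 136.0]], [[185.0, 200.0]], [[446.0, 189.0]]]
```

View pics/s5slot.png

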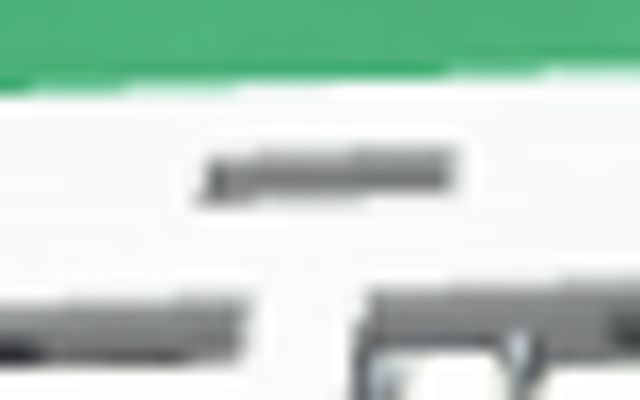

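```bash
python3 -m inch '[[[0.005,0,0.02],[0,0,0],0],[[0.005,0,0.04],[0,0,0],0],[[0.005,0,0.05],[0,0,0],0],[[0.005,0,0.06],[0,0,0],0],[[0.005,0,0.07],[0,0,0],0],[[0.005,0,0.075],[0,0,0],0]]'
```

```text
time_s: 11.9
ee_pos: [0.4507, -0.2052, 0.0683]
orientation: [-2.274, -2.162, -0.001]
wrist_force: [0.1, -0.5, -2.3]
opening: 0.18
```

```bash
python3 -m inch '[[[0,0,0.015],[0,0,0],0],[[0,0,0.03],[0,0,0],0],[[0,0,0.04],[0,0,0],0],[[0,0,0.04],[0,0,0],0]]';python3 -m inch '[[[0,0,0.015],[0,0,0],0],[[0,0,0.03],[0,0,0],0],[[0,0,0.037],[0,0,0],0],[[0,0,0.037],[0,0,0],0]]'
```

```text
time_s: 12.3
ee_pos: [0.4504, -0.205, 0.0558]
orientation: [-2.273, -2.161, -0.001]
wrist_force: [0.1, -0.3, -1.8]
opening: 0.172
time_s: 12.7
ee_pos: [0.4502, -0.2048, 0.0444]
orientation: [-2.273, -2.161, -0.001]
wrist_force: [0.5, 0.4, -2.5]
opening: 0.177
```

Both plates are passed without contact. Now the last 3 mm, to seat the flange.

```bash
python3 -m inch '[[[0,0,0.004],[0,0,0],0],[[0,0,0.008],[0,0,0],0],[[0,0,0.01],[0,0,0],0]]';python3 -m inch '[[[0,0,0.003],[0,0,0],0],[[0,0,0.004],[0,0,0],0]]'
```

```text
time_s: 13.0
ee_pos: [0.4503, -0.2049, 0.0416]
orientation: [-2.273, -2.161, -0.001]
wrist_force: [-3.3, 0.2, 6.7]
opening: 0.176
time_s: 13.2
ee_pos: [0.4503, -0.205, 0.0415]
orientation: [-2.273, -2.161, -0.0]
wrist_force: [-5.8, 3.5, 14.4]
opening: 0.173
```

Seated: 14 N, at the predicted height. I'll ease off slightly and turn a quarter turn back, in two calls.

```bash
python3 -m inch '[[[0,0,-0.002],[0,0,0],0],[[0,0,-0.002],[0,0,0.13],0],[[0,0,-0.002],[0,0,0.26],0],[[0,0,-0.002],[0,0,0.39],0],[[0,0,-0.002],[0,0,0.52],0],[[0,0,-0.002],[0,0,0.65],0],[[0,0,-0.002],[0,0,0.75],0],[[0,0,-0.002],[0,0,0.75],0]]'
python3 - <<'E'
from h import *
tgt([.4503,-.205,.0415],-2.8)
E
```

```text
time_s: 14.0
ee_pos: [0.4503, -0.205, 0.042]
orientation: [-2.928, -1.126, 0.003]
wrist_force: [0.0, 0.7, -3.5]
opening: 0.172
p [ 0.4503 -0.205   0.0415] shift [-0.0002, 0.0, 0.0018] turn [-0.0049, 0.0019, 0.7479]
```

```bash
python3 -m inch '[[[0,0,0],[0,0,0.13],0],[[0,0,0],[0,0,0.26],0],[[0,0,0],[0,0,0.39],0],[[0,0,0],[0,0,0.52],0],[[0,0,0],[0,0,0.65],0],[[0,0,0],[0,0,0.748],0],[[0,0,0],[0,0,0.748],0],[[0,0,0],[0,0,0.748],0],[[0,0,0.001],[0,0,0.748],0]]'
python3 - <<'E'
from h import *
tgt([.4503,-.205,.0415],-2.8)
d=snap("scene",11)
x0,y0,x1,y1=120,90,220,200
cv2.imwrite("pics/s11.png",cv2.resize(d["pixels"][y0:y1,x0:x1,::-1],None,fx=5,fy=5,interpolation=cv2.INTER_CUBIC))
E
```

```text
time_s: 14.9
ee_pos: [0.4504, -0.2049, 0.0417]
orientation: [-3.137, 0.072, 0.005]
wrist_force: [0.8, 0.3, -2.0]
opening: 0.178
p [ 0.4503 -0.205   0.0415] shift [-0.0002, 0.0002, 0.0007] turn [-0.0037, 0.0034, 0.0028]
```

View pics/s11.png

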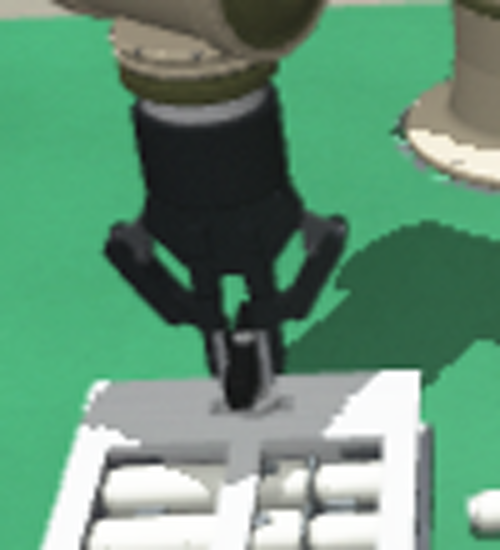

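The handle now lies across the slot (crop (245,370), pointing at the camera), with the flange on the cover at (245,405). I'll release and back straight up.

```bash
python3 -m inch '[[[0,0,0.001],[0,0,0],0],[[0,0,0.001],[0,0,0],40],[[0,0,0.001],[0,0,0],40],[[0,0,0.001],[0,0,0],40],[[0,0,0.001],[0,0,0],40]]'
python3 -m inch '[[[0,0,-0.05],[0,0,0],40],[[0,0,-0.15],[0,0,0],40],[[0,0,-0.3],[0,0,0],40],[[0,0,-0.45],[0,0,0],40],[[-0.1,0.12,-0.5],[0,0,0],40],[[-0.2,0.25,-0.5],[0,0,0],40],[[-0.28,0.4,-0.5],[0,0,0],40],[[-0.28,0.55,-0.5],[0,0,0],40],[[-0.28,0.7,-0.5],[0,0,0],40],[[-0.28,0.7,-0.5],[0,0,0],40]]'
python3 - <<'E'
from h import *
t=snap("top",12);d=snap("scene",12)
a=cv2.resize(t["pixels"][145:265,305:435,::-1],None,fx=4,fy=4,interpolation=cv2.INTER_CUBIC)
b=cv2.resize(d["pixels"][130:240,115:215,::-1],None,fx=4,fy=4,interpolation=cv2.INTER_CUBIC)
c=np.zeros((480,920,3),np.uint8);c[:480,:520]=a;c[:440,520:]=b
cv2.imwrite("pics/f12.png",cv2.resize(c,(800,417)))
for ar,q in mask_rects(t,(345,215,390,250),lambda h:(h[...,2]<70))[:2]:
    bx=cv2.minAreaRect(q.astype(np.float32));P=onz(t,cv2.boxPoints(bx),.095);print(ar,bx,P.round(4).tolist(),P.mean(0))
E
```

```text
time_s: 15.45
ee_pos: [0.4504, -0.205, 0.0415]
orientation: [-3.137, 0.073, 0.005]
wrist_force: [0.6, 1.0, 0.0]
opening: 0.464
time_s: 16.45
ee_pos: [0.3559, -0.4156, 0.1901]
orientation: [-3.137, 0.079, 0.006]
wrist_force: [0.4, 0.5, -0.2]
opening: 0.47
135.5 ((369.0, 233.0), (32.0, 10.0), 90.0) [[0.4927, -0.1946, 0.095], [0.492, -0.2182, 0.095], [0.4166, -0.2144, 0.095], [0.4172, -0.1909, 0.095]] [ 0.45461649 -0.2045209   0.095     ]
0.0 ((349.0, 218.5), (1.0, 0.0), -90.0) [[0.489, -0.1588, 0.095], [0.489, -0.1588, 0.095], [0.4914, -0.1589, 0.095], [0.4914, -0.1589, 0.095]] [ 0.49018151 -0.15886149  0.095     ]
```

View pics/f12.png

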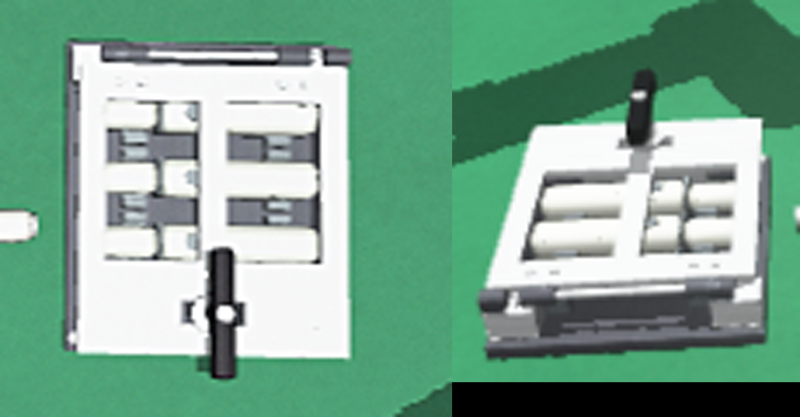

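View pics/top12.png

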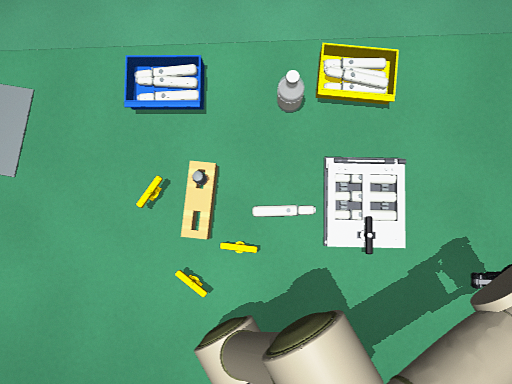

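The key stands across the slot with its handle at top px (369,233), the cover is shut, and everything else is where it was. One numeric check, then I hand in.

```bash
python3 - <<'E'
from h import *
from workcell import manip
t=load("top",12);d=load("scene",12)
for n,x in(('top',t),('scene',d)): print(n,[ (z,proj(x,[.4503,-.205,z]).round(1).tolist()) for z in(.095,.105)])
for x,b in((t,(362,225,378,243)),(d,(155,140,172,165))):
    h=x["pixels"][b[1]:b[3],b[0]:b[2]].astype(int).sum(2); m=h<210
    ys,xs=np.nonzero(m);print(np.c_[xs+b[0],ys+b[1]].mean(0))
a=mask_rects(t,(345,215,390,250),lambda h:(h[...,2]<70))[0][1]
l=cv2.fitLine(a.astype(np.float32),cv2.DIST_L2,0,.01,.01).ravel();P=onz(t,[l[2:]-14*l[:2],l[2:]+14*l[:2]],.095);v=P[1]-P[0];print('handle dir',np.degrees(np.arctan2(v[1],v[0]))%180-180,'want -2.8')
t0=load("top",5)
df=np.abs(t["pixels"].astype(int)-load("top",0)["pixels"]).max(2)
print('diff left area (x<225,y<300):',[(int(x),int(y)) for y,x in np.argwhere(df[:230,:320]>60)][:40])
E
```

```text
top [(0.095, [[369.3, 234.8]]), (0.105, [[370.2, 234.8]])]
scene [(0.095, [[168.1, 156.7]]), (0.105, [[167.6, 153.7]])]
[368.45098039 233.16666667]
[163.62987013 151.90584416]
handle dir -2.16327439010297 want -2.8
diff left area (x<225,y<300): [(193, 201), (194, 201), (195, 201), (196, 201), (197, 201), (198, 201), (199, 201), (193, 202), (194, 202), (195, 202), (196, 202), (197, 202), (198, 202), (199, 202), (200, 202), (201, 202), (192, 203), (193, 203), (194, 203), (195, 203), (196, 203), (197, 203), (198, 203), (199, 203), (200, 203), (201, 203), (202, 203), (192, 204), (193, 204), (194, 204), (195, 204), (196, 204), (197, 204), (198, 204), (199, 204), (200, 204), (201, 204), (202, 204), (192, 205), (193, 205)]
```

```bash
python3 -c "
from workcell import manip
print(manip.sign_off())"
```

```text
the job is handed in; nothing more can be done
None
```

I swung the cover down to its stop and locked it with the steel T-key, then handed the job in at about 17 s. The key came out of the block, went lengthwise through the slot until the flange sat on the cover, got a quarter turn, and was released with the arm backed off clear.

**Last checks:**
- **Cover:** it looks shut from above and in the scene view; it stopped firmly at 15 N when pressed.
- **Key seated:** the flange stopped at the predicted height with 14 N. After release, the white spot on the handle was within 1 px of where a seated key should show.
- **Handle:** it lies at -2.2° against -2.8° for exactly square across the slot.
- **Everything else:** by eye, the driver, loose unit, bottle, bins and yellow look-alikes had not moved. My numeric before/after comparison printed only the first changed pixels, all where the key had stood in the block, so it doesn't confirm this fully.

**What disagreed:**
- **Tool position:** the reported tool position was about 25 mm beyond the real fingertips along the tool axis. This showed at the cover stop and in the pictures. The first presses therefore left the cover about 16 mm open, so I pressed on to the stop and corrected for the offset afterwards.
- **Slot position:** the two cameras differed by about 1–2 mm on where the slot was. I shifted the key 1.5 mm before going in, and it went in without touching.
- **Dark-pixel check:** a rough average of dark pixels in the final scene view came out about 6 px from the predicted handle position. I put it down to shadow and the handle's side, and relied on the white spot instead.

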